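Unplug the light bar and tilt it out of its charging well

ROBOT

A 7-joint arm with a two-finger parallel gripper is mounted at the origin on the work surface. World frame = base frame: x ahead of the robot, y to its left, z up, the work surface at z = 0. Lengths are in m, angles in rad, forces in N, time in s.
With the tool pointing down it reaches from about 0.4 to 0.85 m from the base axis. Payload 10.4 kg.
Tool frame: the origin (TCP) lies at the very end of the fingers, on their centre line; the grasp point (between the pads) lies 19 mm behind it; z points along the fingers, y is the line along which they close (so a half turn about z gives the same grasp; the last joint's range is limited). The gripper opens to 87 mm and grips with 3 to 60 N. Pads are 19 mm wide; open, the fingers measure 117 mm over their backs; the gripper's body (75 mm by 190 mm) begins 51 mm behind the grasp point.
Start: joints at [-1.227, 0.332, -0.065, 1.46, 0.022, 1.35, -0.088], TCP at [0.224, 0.583, 0.223] pointing down, gripper open.
Joint ranges: [-2.6, 2.6], [-0.5, 2.12], [-1.47, 1.34], [0.16, 2.42], [-1.27, 4.41], [0.06, 2.06], [-2.6, 2.6]. Speed limits (rad/s): [2.22, 2.22, 2.79, 2.79, 3.14, 3.14, 3.14].

INTERFACE

Orientations are given as a unit quaternion [x, y, z, w].
In Python, from bench import * gives the robot as it stands.
- The arm moves only by the tool step_arm, never from a script. Its arguments are lists of equal length, an entry for each row: "delta_pos": the shift along the world's x, y, z in units of 25 mm (1.0 is 25 mm), a list of three; "turn": the turn about the world's z in units of 0.12 rad (1.0 is 0.12 rad). In form: {"delta_pos": [[tx, ty, tz], ...], "turn": [turn, ...]}. A call has 1 to 12 rows; each row shifts and turns the commanded pose from where the row before left it; what a row does not reach is not made up. A row lasts 1/10 s, in which the tool goes at most 50 mm and 8.59 degrees, less where a joint would pass 70% of its speed; a pose out of reach is approached as far as the arm can. A call with a number of a shift or a turn outside -1 to 1 is refused whole. A call with a gripper value outside its range is refused whole. "grip" is the closure, from 0 (fully open) to 1 (shut), set as the call begins (left out, the last holds). The fingers move at their own pace and stop on an object; "newtons" is the grip in N (left out, the last holds). Time passes only in rows, so rows that do not move let the fingers close. It gives the time, the measured TCP pose, the force, the opening and the grip force at its end, in the units of the state.
- read_state(): the state, without advancing time (a new reading comes with each control period).
- camera(name): name is "side" or "top" or "wrist"; returns a dict with "image" (400x640x3 uint8, red, green, blue), "z_map" (400x640 float32, m along the optical axis (not along the pixel's ray), 0 where there is no reading), "mtx" (3x3 intrinsics, pixels), "dist" ([k1, k2, p1, p2, k3] as OpenCV has them; the pictures are not rectified), "view" (4x4, takes a point from world to camera coordinates). Camera axes: x right, y up, looking along -z (the intrinsics and any distortion apply to the point x, -y, -z); pixel columns grow to the right and rows downward; lengths in m; the calibration is good to about 2 mm. A picture is of the moment at which its call begins.
- close_job(): hands the job in; it is judged then, once.
The state is a dict: "time": time; "joint_positions": joint angles; "joint_vel": joint speeds; "joint_torque": joint torques, N m; "ee_pos": TCP position; "eef_rot": TCP orientation; "ft_force": force on the tool from outside, world axes, zero at the start; "torque": the same for the moment, N m; "width": finger opening in m; "grip_force": force on a finger pad.
Only numpy, scipy, OpenCV 4.12 (cv2) and the standard library are available. Lean on these libraries where they do the work, as an engineer would, in place of code of your own. Each camera call takes 0.05 s, during which the arm holds its last target. There are 200 camera calls.

TASK

Take the black inspection light bar out of its charging dock: pull its plug out of the sprung socket, then tip the plug end up and draw the whole bar out slantwise through the opening, which is shorter than the bar. Finish still holding the bar in the gripper, still and wholly above the dock with at least a few centimetres of clear air between its lowest end and the dock's hood, touching nothing else; do not shift the specimen cartons or the magnifier.

Things in the scene. Friction and masses are not known exactly. Their poses are not given: they have to be found in the camera images.
- dock: White charging dock fixed to the bench, 292 x 136 x 76. Origin: on the bench under the middle of the well. Dock +x: along the well from the hooded end (nearer the robot) to the socket end; +y across it, to the left; z up. All in dock axes, mm, z above the bench: well inside x -125 to 125, y -60 to 60, floor at z 4, side walls up to z 64 (72 beside the hood), near-end wall up to z 72. The open top is shorter than the bar.
- hood_edge (a point): Middle of the free edge of the dock's hood, on its top face: dock x -50, y 0, z 76. The flat hood (z 72 to 76) covers the full width of the well from its near end to this edge; the opening in the top runs from here to the socket block (x -50 to 125: 175 long, 120 wide).
- slot_mouth (a point): Middle of the mouth of the socket slot (17 wide): dock x 125, y 0, z 37, on the face of the grey socket block that fills x 125 to 161, top at z 64. In the block a sprung ball detent (orange cap on top, x 129) presses down on the plug: pull the bar along dock -x with about 8 to 20 N; it lets go within 12 mm, and the plug tip is out of the slot after 15 mm.
- bar_mid (a point): Centre (half-way up) of the light bar's case, which is black, white strip on top, 205 long x 26 wide x 22 high, plus a plug at its +x end, 222 in all; 0.15 to 0.26 kg, balanced near this point. Site axes: x along the bar to the plug, z up. At the start at about dock x 20, y 0, z 37, level, lying along dock x on a plinth (18 wide, y -9 to 9, top z 26, all along the well); the fingers fit down beside it.
- bar_plug (a point): Tip of the bar's steel plug (17 long x 14 wide x 10 high, by an orange collar), on the bar's axis, 119.5 from bar_mid. Starts in the socket slot, 15 deep; until it is out, the plug end cannot be raised.
- bar_tail (a point): Middle of the bar's tail end face (aluminium cap), 102.5 from bar_mid, away from the plug. Starts 32 beneath the hood, with 43 free behind it to the well's near-end wall.
- white_carton: Bystander: open white carton 95 x 75 x 40 with a coiled fossil, beside the dock; leave it alone. Origin under its centre.
- brown_carton: Bystander: open brown carton 100 x 80 x 45 with a stone fossil, beside the dock; leave it alone. Origin under its centre.
- magnifier: Bystander: black magnifier on a round foot (90 across), 118 high, its lens (88 across) held out up to 122 mm from the foot's centre along its -y; leave it alone. Origin under the middle of the foot.
Not all that is in view belongs to the job. There is more than one size of the part that bears bar_mid; the job needs the smaller.

How it is judged:
By the outcome, as a careful person would: the job done as asked, in the order asked, and still so for the second after the job is handed in, while the arm keeps its last pose, push and grip.
It also fails if it takes over 38 s, if anything falls off the work surface, if the arm or the gripper's body presses on something with over 40 N, if the wrist force passes 120 N, or if a joint passes its speed limit or range.

## Working session

There is one attempt and no reset: what is moved stays moved. The work goes in short steps, Python scripts to look and compute and a tool call to move; the robot and the scene stay as the last step left them, time stands still between calls to the robot, and variables do not carry over. Pictures are saved under pics/ and viewed, at most 10 in all, crops included, and the job is handed in when it is done.

Besides the shell and the picture viewer there is one more tool, called after "Request:" as a command line: name --pt "numbers of a row" for each row, then --argument value for the rest. step_arm: Moves the arm, as the interface text tells. Shifts and turns lie within -1 to 1; 1 stands for 25 mm of shift or 0.12 rad of turn. Its arguments: {"type":"object","properties":{"delta_pos":{"type":"array"},"turn":{"type":"array"},"grip":{"type":"number"},"newtons":{"type":"number"}},"required":["delta_pos","turn"]}

```bash
mkdir -p pics && cat > h.py <<'E'
from bench import *
import numpy as np, cv2
def snap(n,f=None):
    c=camera(n)
    if f: cv2.imwrite('pics/'+f,cv2.cvtColor(c['image'],cv2.COLOR_RGB2BGR))
    return c
def world(c,uv,z=None):
    """pixels -> world; depth from z_map"""
    uv=np.array(uv,float).reshape(-1,2)
    d=np.array([c['z_map'][int(v),int(u)] for u,v in uv]) if z is None else np.full(len(uv),z)
    n=cv2.undistortPoints(uv[:,None],np.array(c['mtx']),np.array(c['dist']))[:,0]
    p=np.c_[n[:,0]*d,-n[:,1]*d,-d,np.ones(len(d))]
    return (np.linalg.inv(c['view'])@p.T).T[:,:3]
def cloud(c):
    v,u=np.mgrid[0:400,0:640]
    return world(c,np.c_[u.ravel(),v.ravel()]).reshape(400,640,3)
E
python3 - <<'E'
from h import *
np.set_printoptions(precision=4,suppress=True)
a=snap('top','top1.png');b=snap('side','side1.png')
np.savez('top1.npz',**a);np.savez('side1.npz',**b)
print(read_state())
E
```

```text
{'time': 0.1, 'joint_positions': array([-1.2266,  0.3328, -0.0647,  1.4608,  0.0216,  1.3499, -0.0885]), 'joint_vel': array([-0.0008, -0.0018,  0.0016, -0.0027,  0.0004,  0.0015,  0.0005]), 'joint_torque': array([  0.0001, -62.4549,   0.024 , -39.0715,  -0.0615,   0.0367,
         0.0001]), 'ee_pos': array([0.224 , 0.5831, 0.2218]), 'eef_rot': array([ 0.1824,  0.9832, -0.0006, -0.0001]), 'ft_force': array([ 0.7793,  0.499 , -0.1191]), 'torque': array([ 0.038 ,  0.0438, -0.0292]), 'grip_force': 0.0, 'width': 0.08704142416031645}
```

View pics/top1.png

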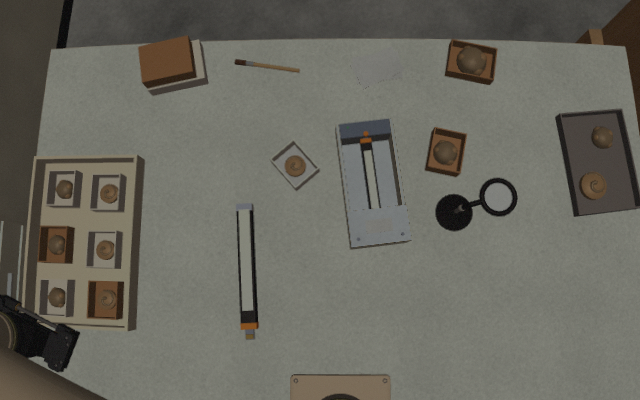

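View pics/side1.png

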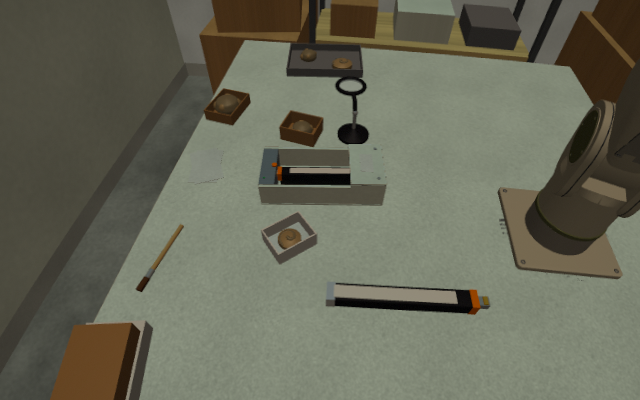

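Top view: candidates for the bar are the one in the dock at about (370,175), plug end up at the orange collar (367,140), and a longer bar lying loose on the bench at (247,270). Other things in view are the paintbrush (267,66) and the magnifier (455,212). By the description I want the smaller one, the bar in the dock; the side view shows it at (315,177), with the loose one at (405,297).

```bash
python3 - <<'E'
from h import *
np.set_printoptions(precision=4,suppress=True)
c=dict(np.load('top1.npz'));P=cloud(c);im=c['image'].astype(int)
roi=np.zeros((400,640),bool);roi[110:255,325:418]=1
m=roi&(P[...,2]>.05)&(P[...,2]<.09)
r=cv2.minAreaRect((P[m][:,:2]*1000).astype(np.float32));print(r,cv2.boxPoints(r))
ctr=np.array(r[0])/1000
hood=m&(P[...,2]>.068);print('hood z',np.median(P[hood][:,2]),'block z',np.median(P[m&(P[...,2]<.067)][:,2]))
# bar white strip: z ~.048 and bright
s=np.zeros_like(roi);s[140:212,355:385]=1
s&=(abs(P[...,2]-.048)<.008)
q=P[s];print(len(q),'bar top z',np.median(q[:,2]))
rb=cv2.minAreaRect((q[:,:2]*1000).astype(np.float32));print('bar',rb)
# plug-collar orange
o=roi&(im[...,0]>130)&(im[...,2]<60);v,u=np.nonzero(o)
for z0,z1 in((.04,.056),(.06,.09)):
  k=o&(P[...,2]>z0)&(P[...,2]<z1);print('orange',z0,P[k].mean(0),P[k].min(0),P[k].max(0))
# large bar length
L=np.zeros_like(roi);L[200:345,225:270]=1;L&=P[...,2]>.012
print('loose',cv2.minAreaRect((P[L][:,:2]*1000).astype(np.float32)))
print('magn',world(c,[(455,212),(499,197)]),'cartons',world(c,[(295,166),(446,152)]))
x=cv2.resize(c['image'][110:255,325:418],None,fx=4,fy=4,interpolation=cv2.INTER_CUBIC)
cv2.imwrite('pics/crop1.png',cv2.convertScaleAbs(x[...,::-1],alpha=1.5))
E
```

```text
((560.16162109375, -71.882568359375), (294.432861328125, 137.90863037109375), 6.990612506866455) [[ 405.6474  -21.3581]
 [ 422.4318 -158.2415]
 [ 714.6759 -122.4071]
 [ 697.8915   14.4764]]
hood z 0.07625960883024407 block z 0.06288236829618321
781 bar top z 0.048574099137409954
bar ((582.1137084960938, -68.7269515991211), (166.83602905273438, 26.760847091674805), 6.689783096313477)
orange 0.04 [ 0.6624 -0.0629  0.0481] [ 0.6595 -0.0708  0.0424] [ 0.6653 -0.0518  0.053 ]
orange 0.06 [ 0.6732 -0.0599  0.0692] [ 0.6707 -0.0624  0.0668] [ 0.676  -0.0573  0.0738]
loose ((370.63543701171875, 201.4983367919922), (281.51690673828125, 230.90708923339844), 35.62733840942383)
magn [[ 0.4912 -0.2704  0.0319]
 [ 0.5128 -0.3514  0.1134]] cartons [[ 0.6041  0.1086  0.0272]
 [ 0.6351 -0.2535  0.04  ]]
```

View pics/crop1.png

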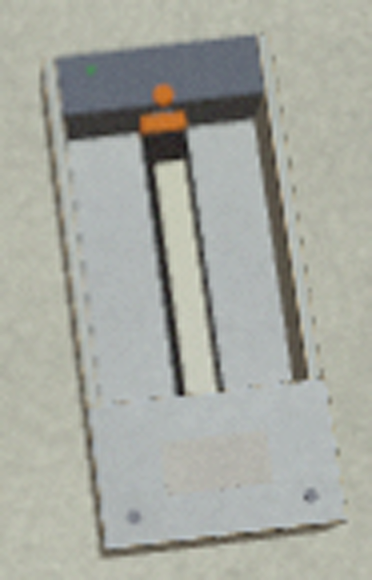

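The close crop shows the smaller bar with its collar against the grey socket block, the orange detent cap above it and the hood at the near end. This is the right bar. The dock's yaw is about 7°, with its origin near (0.545, -0.074). I'll grip at dock x = 80.

Request:
step_arm --pt "0.62 -1 0" --pt "0.62 -1 0" --pt "0.62 -1 0" --pt "0.62 -1 0" --pt "0.62 -1 0" --pt "0.62 -1 0" --pt "0.62 -1 0" --pt "0.62 -1 0" --pt "0.62 -1 0" --pt "0.62 -1 0" --pt "0.62 -1 0" --pt "0.62 -1 0" --turn '[0.34,0.34,0.34,0.34,0.34,0.34,0.34,0.34,0.34,0.34,0.34,0.34]' --grip 0.43

```text
time: 1.3
ee_pos: [0.4105, 0.2822, 0.2223]
eef_rot: [-0.062, 0.998, -0.0, -0.0]
ft_force: [-0.7, 0.3, -0.1]
width: 0.0498
grip_force: 0.0
```

Request:
step_arm --pt "0.62 -1 0" --pt "0.62 -1 0" --pt "0.62 -1 0" --pt "0.62 -1 0" --pt "0.62 -1 0" --pt "0.62 -1 0" --pt "0.62 -1 0" --pt "0.62 -1 0" --pt "0.62 -1 0" --pt "0.62 -1 0" --pt "0.62 -1 0" --pt "0.62 -1 0" --turn '[0,0,0,0,0,0,0,0,0,0,0,0]'

```text
time: 2.5
ee_pos: [0.5964, -0.0175, 0.2222]
eef_rot: [-0.061, 0.998, 0.0, -0.0]
ft_force: [0.3, 0.9, 0.3]
width: 0.0497
grip_force: 0.0
```

Request:
step_arm --pt "0.6 -1 0" --pt "0.5 -0.9 0" --pt "0 0 -1" --pt "0 0 -1" --pt "0 0 0" --pt "0 0 0" --turn '[0,0,0,0,0,0]'

```text
time: 3.1
ee_pos: [0.6234, -0.0639, 0.1728]
eef_rot: [-0.061, 0.998, 0.0, -0.0]
ft_force: [-0.3, -0.7, 0.2]
width: 0.0493
grip_force: 0.0
```

```bash
python3 - <<'E'
from h import *
np.set_printoptions(precision=4,suppress=True)
s=read_state();print(s['ee_pos'],s['joint_positions'])
c=snap('wrist','w1.png');P=cloud(c)
u=np.array([np.cos(.122),np.sin(.122)]);n=np.array([-u[1],u[0]]);o=np.array([.5453,-.0737])
D=np.stack([(P[...,:2]-o)@u,(P[...,:2]-o)@n,P[...,2]],-1)*1000
b=(c['z_map']>0)&(abs(D[...,2]-48)<5)&(D[...,0]>-40)&(D[...,0]<115)&(abs(D[...,1])<30)
for x in range(-30,115,20):
  k=b&(abs(D[...,0]-x)<5)
  if k.sum()>20: print(x,D[k][:,1].min(),D[k][:,1].max(),np.median(D[k][:,2]))
print('tcp dock',(s['ee_pos'][:2]-o)@u,(s['ee_pos'][:2]-o)@n)
E
```

```text
[ 0.6234 -0.0639  0.1728] [-0.3118  0.383   0.4404  1.544  -0.1684  1.2533  1.8472]
-30 -15.481968184940392 10.090017621126268 47.51458795044961
-10 -14.74014789536225 10.258041328596892 47.46026198697742
10 -14.957786021336299 10.465218028255997 47.434862383068875
30 -15.205867493786824 9.715039300536038 47.39315005767114
50 -15.383268828708045 9.939965519606611 47.384280877159625
70 -15.62229213763066 10.101373819498654 47.46215588407821
90 -14.851577155160323 10.286843438184045 47.34740313597172
110 -15.98173426400431 9.487494427040959 46.97920977318992
tcp dock 0.07874853394838935 0.0001897569288628437
```

View pics/w1.png

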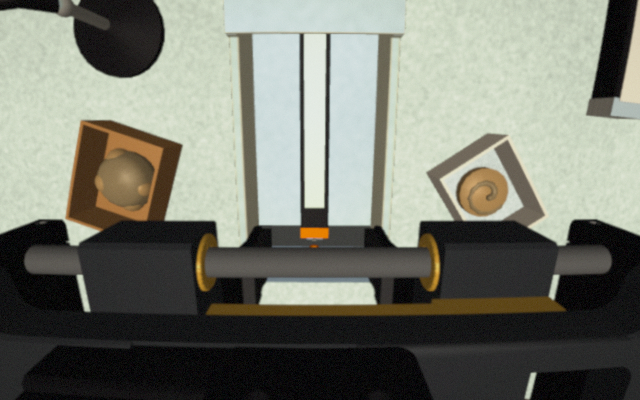

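The wrist view shows the bar running straight down the image at column 315, collar at (315,233), parallel to the gripper and 1–2 mm to one side. I'll descend now.

Request:
step_arm --pt "0.04 -0.07 -0.8" --pt "0 0 -0.8" --pt "0 0 -0.8" --pt "0 0 -0.8" --pt "0 0 -0.8" --pt "0 0 -0.8" --pt "0 0 -0.7" --pt "0 0 -0.6" --pt "0 0 0" --pt "0 0 0" --turn '[0,0,0,0,0,0,0,0,0,0]'

```text
time: 4.15
ee_pos: [0.6252, -0.0658, 0.021]
eef_rot: [-0.061, 0.998, -0.0, 0.0]
ft_force: [0.3, 0.5, 0.9]
width: 0.0494
grip_force: 0.0
```

Request:
step_arm --pt "0 0 0" --pt "0 0 0" --pt "0 0 0" --pt "0 0 0" --pt "0 0 0" --turn '[0,0,0,0,0]' --grip 1 --newtons 40

```text
time: 4.65
ee_pos: [0.6249, -0.0659, 0.0205]
eef_rot: [-0.061, 0.998, -0.0, 0.0]
ft_force: [-0.4, -0.3, 2.5]
width: 0.0257
grip_force: 40.0
```

Gripped. Now I'll pull 24 mm along dock -x.

Request:
step_arm --pt "-0.16 -0.02 0" --pt "-0.16 -0.02 0" --pt "-0.16 -0.02 0" --pt "-0.16 -0.02 0" --pt "-0.16 -0.02 0" --pt "-0.16 -0.02 0" --pt "0 0 0" --pt "0 0 0" --turn '[0,0,0,0,0,0,0,0]'

```text
time: 5.45
ee_pos: [0.6003, -0.0689, 0.0205]
eef_rot: [-0.061, 0.998, 0.0, -0.0]
ft_force: [-0.7, 0.9, 7.7]
width: 0.0259
grip_force: 40.0
```

```bash
python3 - <<'E'
from h import *
s=read_state();print(s['ee_pos'],s['ft_force'],s['torque'])
a=snap('wrist');b=snap('side')
x=np.vstack([cv2.resize(a['image'][180:330,200:430],(690,290)),cv2.resize(b['image'][100:220,230:420],(690,300))])
cv2.imwrite('pics/p2.png',cv2.convertScaleAbs(x[...,::-1],alpha=1.3))
E
```

```text
[ 0.60031542 -0.0688622   0.02046155] [-0.71164199  0.90928093  7.74012802] [0.07654649 0.20285446 0.00235393]
```

View pics/p2.png

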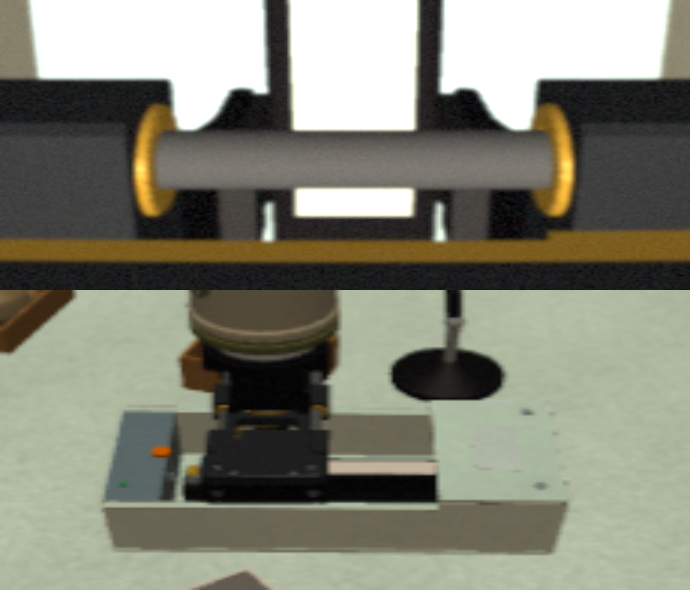

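The plug (yellow tip at about (193,470) in the lower panel) is clear of the grey block. Now I'll loosen the grip and lift so that the tail stays down and the bar pivots in the pads.

Request:
step_arm --pt "0 0 0" --pt "0 0 0" --pt "0 0 0.15" --pt "0 0 0.15" --pt "0 0 0.15" --pt "0 0 0.15" --pt "0 0 0.15" --pt "0 0 0.15" --pt "0 0 0" --pt "0 0 0" --turn '[0,0,0,0,0,0,0,0,0,0]' --newtons 6

```text
time: 6.55
ee_pos: [0.6009, -0.0688, 0.0428]
eef_rot: [-0.061, 0.998, 0.0, 0.0]
ft_force: [1.3, -0.0, -0.7]
width: 0.0257
grip_force: 6.0
```

```bash
cat > tilt.py <<'E'
from h import *
np.set_printoptions(precision=1,suppress=True)
u=np.array([np.cos(.122),np.sin(.122)]);n=np.array([-u[1],u[0]]);o=np.array([.5453,-.0737])
def run(f=None):
    s=read_state();print('tcp',s['ee_pos']*1000,'F',s['ft_force'],'dock x',((s['ee_pos'][:2]-o)@u)*1000,'w',s['width'])
    for cam in('wrist','side','top'):
        c=snap(cam,f and f'{cam}_{f}');P=cloud(c)
        D=np.stack([(P[...,:2]-o)@u,(P[...,:2]-o)@n,P[...,2]],-1)*1000
        im=c['image'].astype(int)
        # white strip is cream (red>blue), central in y
        k=(c['z_map']>0)&(abs(D[...,1]+1)<7)&(D[...,2]>35)&(D[...,2]<400)&(D[...,0]>-130)&(D[...,0]<300)&(im[...,0]>im[...,2]+8)&(im.sum(-1)>300)
        if k.sum()<15: print(cam,'few',k.sum());continue
        q=D[k]
        pf=np.polyfit(q[:,0],q[:,2],1);r=abs(np.polyval(pf,q[:,0])-q[:,2])<4
        pf=np.polyfit(q[r][:,0],q[r][:,2],1)
        print(cam,r.sum(),'of',k.sum(),'tilt deg',np.degrees(np.arctan(pf[0])),'x',q[r][:,0].min(),q[r][:,0].max(),'top z at -50',np.polyval(pf,-50),'at 0',np.polyval(pf,0))
E
python3 -c "
import tilt;tilt.run()"
```

```text
tcp [600.9 -68.8  42.8] F [ 1.3 -0.  -0.7] dock x 55.82807949604197 w 0.025736186948650795
wrist 3282 of 3576 tilt deg 7.925603964030221 x -55.94192165965976 66.78896728862576 top z at -50 55.19795882028443 at 0 62.158807471461714
side 24 of 122 tilt deg 14.48427463345266 x -54.91426911931792 -35.8841510996789 top z at -50 57.409849957813876 at 0 70.32608940902409
top few 0
```

The bar is pivoting about its tail as planned (7.9°). I'll continue to about 18°.

Request:
step_arm --pt "0 0 0.15" --pt "0 0 0.15" --pt "0 0 0.15" --pt "0 0 0.15" --pt "0 0 0.15" --pt "0 0 0.15" --pt "0 0 0.15" --pt "0 0 0.1" --pt "0 0 0" --pt "0 0 0" --turn '[0,0,0,0,0,0,0,0,0,0]'

```text
time: 7.7
ee_pos: [0.6009, -0.0687, 0.0715]
eef_rot: [-0.061, 0.998, 0.0, 0.0]
ft_force: [1.2, 0.6, -1.0]
width: 0.026
grip_force: 6.0
```

```bash
python3 -c "
import tilt;tilt.run()"
```

```text
tcp [600.9 -68.7  71.5] F [ 1.2  0.6 -1. ] dock x 55.82493857535421 w 0.02601589621513921
wrist 6358 of 6490 tilt deg 18.21364203850289 x -53.20988285706738 60.7823303173674 top z at -50 63.82701026999237 at 0 80.2793666840041
side 78 of 118 tilt deg 17.23860606947111 x -40.22035862042349 14.754458962714857 top z at -50 67.99007513971716 at 0 83.50458673990924
top few 0
```

The bar is at 18° with its top about 5–8 mm below the hood's underside. I'll tighten the grip and slide out along the slant.

Request:
step_arm --pt "0 0 0" --pt "0 0 0" --pt "0.3 0.037 0.092" --pt "0.3 0.037 0.092" --pt "0.3 0.037 0.092" --pt "0.3 0.037 0.092" --pt "0.3 0.037 0.092" --pt "0.3 0.037 0.092" --pt "0 0 0" --turn '[0,0,0,0,0,0,0,0,0]' --newtons 40

```text
time: 8.75
ee_pos: [0.6468, -0.0629, 0.0854]
eef_rot: [-0.062, 0.998, -0.0, 0.0]
ft_force: [-0.1, 0.5, -1.9]
width: 0.0252
grip_force: 40.0
```

```bash
python3 -c "
import tilt;tilt.run()"
```

```text
tcp [646.8 -62.9  85.4] F [-0.1  0.5 -1.9] dock x 102.02644639379123 w 0.025154709995225767
wrist 7186 of 7199 tilt deg 18.529047826430112 x -21.919410880756793 107.0562441770157 top z at -50 61.60341420309269 at 0 78.36137189728792
side 204 of 213 tilt deg 18.426403215200164 x -52.74522396275041 67.98826199794796 top z at -50 65.20239198801309 at 0 81.8607730114762
top few 0
```

Request:
step_arm --pt "0.3 0.037 0.095" --pt "0.3 0.037 0.095" --pt "0.3 0.037 0.095" --pt "0.3 0.037 0.095" --pt "0.3 0.037 0.1" --pt "0 0 0" --turn '[0,0,0,0,0,0]'

```text
time: 9.5
ee_pos: [0.6843, -0.0583, 0.0974]
eef_rot: [-0.062, 0.998, -0.0, 0.0]
ft_force: [-0.6, -0.5, -2.6]
width: 0.0256
grip_force: 40.0
```

```bash
python3 -c "
import tilt;tilt.run('a.png')"
```

```text
tcp [684.3 -58.3  97.4] F [-0.6 -0.5 -2.6] dock x 139.8120989784344 w 0.025630607018976837
wrist 7191 of 7211 tilt deg 18.550763806841996 x 15.72926114455461 131.3983550587254 top z at -50 60.85715992194654 at 0 77.6361998343491
side 201 of 215 tilt deg 18.392886424425864 x -11.386056015302058 111.04212916039593 top z at -50 64.63110388408683 at 0 81.2569956689112
top few 0
```

View pics/side_a.png

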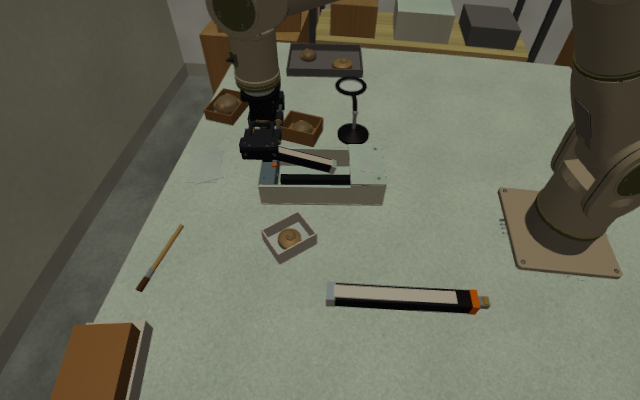

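The side view shows the bar tilted, with its tail cap at (332,165), clear of the hood edge (350,168). Now I'll lift straight up.

Request:
step_arm --pt "0 0 0.3" --pt "0 0 0.5" --pt "0 0 0.6" --pt "0 0 0.7" --pt "0 0 0.8" --pt "0 0 0.8" --pt "0 0 0.8" --pt "0 0 0.7" --pt "0 0 0.5" --pt "0 0 0.3" --pt "0 0 0" --pt "0 0 0" --turn '[0,0,0,0,0,0,0,0,0,0,0,0]'

```text
time: 10.85
ee_pos: [0.6829, -0.0585, 0.2465]
eef_rot: [-0.061, 0.998, 0.0, -0.0]
ft_force: [-0.4, -0.0, -2.1]
width: 0.0256
grip_force: 40.0
```

Request:
step_arm --pt "-0.5 0 0" --pt "-0.8 -0.1 0" --pt "-0.8 -0.1 0" --pt "-0.8 -0.1 0" --pt "-0.3 0 0" --pt "0 0 0" --pt "0 0 0" --pt "0 0 0" --pt "0 0 0" --pt "0 0 0" --turn '[0,0,0,0,0,0,0,0,0,0]'

```text
time: 11.85
ee_pos: [0.6034, -0.0661, 0.2469]
eef_rot: [-0.061, 0.998, -0.0, -0.0]
ft_force: [-0.0, 0.2, -3.1]
width: 0.0256
grip_force: 40.0
```

```bash
python3 -c "
import tilt;tilt.run('b.png')"
```

```text
tcp [603.4 -66.1 246.9] F [-0.   0.2 -3.1] dock x 58.61717289739766 w 0.02562453503494107
wrist 7177 of 7197 tilt deg 18.472244522476363 x -65.65248176128912 65.30918425983091 top z at -50 237.7480365333565 at 0 254.45087398416223
side 89 of 230 tilt deg 19.497165009182947 x -34.01768973496707 18.476116238494992 top z at -50 240.65309164136278 at 0 258.3562360814451
top few 0
```

View pics/side_b.png

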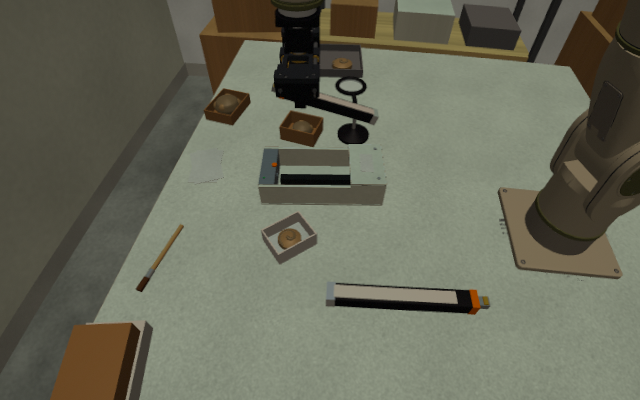

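The side view shows the bar held in the air above the dock, with its tail at (375,115). Its lowest end is at z ≈ 0.2 m, about 12 cm above the hood. The dock is empty, and the cartons and magnifier haven't moved. Handing in.

```bash
python3 -c "
from bench import *
print(close_job())"
```

```text
the job is handed in; nothing more can be done
None
```

The smaller light bar is out of its dock and held still in the gripper, its lowest end about 12 cm above the hood; the cartons and magnifier look unmoved, and the job was handed in at about 12 s of the 38 s limit (no verdict was returned).

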